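Stand the tongs, spoon and turner in the three-cup holder

ROBOT

A 6-joint arm with a two-finger parallel gripper is mounted at the origin on the work surface. World frame = base frame: x ahead of the robot, y to its left, z up, the work surface at z = 0. Lengths are in m, angles in rad, forces in N, time in s.
With the tool pointing down it reaches from about 0.25 to 0.85 m from the base axis. Payload 12.5 kg.
Tool frame: the origin (TCP) lies at the very end of the fingers, on their centre line; the grasp point (between the pads) lies 19 mm behind it (ctrl.tcp_to_grasp is the distance from the TCP to the grasp point, in m); z points along the fingers, y is the line along which they close (so a half turn about z gives the same grasp; the last joint's range is limited). The gripper opens to 93 mm and grips with 3 to 60 N. Pads are 15 mm wide; open, the fingers measure 128 mm over their backs; the gripper's body (75 mm by 188 mm) begins 65 mm behind the grasp point.
Start: joints at [-0.085, 0.351, 1.652, -0, 1.139, -0.085], TCP at [0.55, 0, 0.219] pointing down, gripper open.
Joint ranges: [-2.75, 2.75], [-0.79, 2.1], [0.01, 2.65], [-1.57, 4.71], [0.07, 3.14], [-2.87, 2.87]. Speed limits (rad/s): [2.22, 2.22, 2.79, 3.14, 3.14, 3.14].

INTERFACE

Orientations are given as a unit quaternion [x, y, z, w].
In Python, from workcell import ctrl, get_image, camera_params, spotter gives the robot as it stands.
- The arm moves only by the shell command python3 -m creep 'ROWS' [FORCE]. ROWS is JSON, a list of rows, each a list of 3 entries, a list of its own where there are three numbers: the closure in counts, from 0 (fully open) to 255 (shut), then the shift along the tool's x, y, z in cm, then the turn, a rotation vector about the tool's x, y, z in rad. In form: [[grip, [x, y, z], [rx, ry, rz]], ...]. A call has exactly 10 rows; each row shifts and turns the commanded pose from where the row before left it, along the tool's axes as they then stand; what a row does not reach is not made up. A row lasts 1/12 s, in which the tool goes at most 41.7 mm and 7.16 degrees, less where a joint would pass 70% of its speed; a pose out of reach is approached as far as the arm can. A call is refused whole if a number of a shift passes 4.17 or a number of a turn 0.125, either way. A call with a gripper value outside its range is refused whole. The fingers move at their own pace and stop on an object; FORCE is the grip in N (left out, the last holds). Time passes only in rows, so rows that do not move let the fingers close, or fill a call up. It gives the time, the measured TCP pose, the force, the opening and the grip force at its end, in the units of the state.
- ctrl.sense(): the state, without advancing time (a new reading comes with each control period).
- get_image(name): name is "scene" or "side" or "wrist"; returns the picture (400x640x3 uint8, red, green, blue); there is no depth.
- camera_params(name): a dict with "mtx" (3x3 intrinsics, pixels), "dist" ([k1, k2, p1, p2, k3] as OpenCV has them; the pictures are not rectified), "view" (4x4, takes a point from world to camera coordinates); the wrist camera has in their place "T_tool_cam" (4x4, takes a point from camera to tool coordinates, whose origin is the TCP and whose axes are the flange's). Camera axes: x right, y up, looking along -z (the intrinsics and any distortion apply to the point x, -y, -z); pixel columns grow to the right and rows downward; lengths in m; the calibration is good to about 2 mm. A picture is of the moment at which its call begins: read the wrist's pose just before it. camera_params takes no time and is no camera call.
- ctrl.job_done(): hands the job in; it is judged then, once.
Trained networks look in the newest picture that a camera, given by its name, has taken for a name from the list of things; names that differ only in an ending like _2 or _b are one class to them, and where a whole thing is asked for, a point or a joint stands for the part that bears it (a point fixed in the world has none). Each returns a list of dicts, best first, with "conf" (0 to 1); they miss things now and then, are a little off and sometimes report something else, mostly with a low value. They report only what shows in the picture. A call takes as long as a camera call.
- spotter.find_in(name, camera): "xy" ([column, row] in pixels, amid what is visible of it).
- spotter.regions_of(name, camera): "pixels" (400x640 bool, what is visible of it) and "xy" ([column, row] in pixels, amid what is visible of it).
- spotter.landmark_of(name, camera): "xy" ([column, row] in pixels: a listed point, or the origin of a listed thing).
The state is a dict: "clock": time; "joint_pos": joint angles; "joint_vel": joint speeds; "tau": joint torques, N m; "tool_pos": TCP position; "tcp_rot": TCP orientation; "force": force on the tool from outside, world axes, zero at the start; "wrist_torque": the same for the moment, N m; "opening": opening from 0.0 (shut) to 1.0 (fully open); "grip_force": force on a finger pad.
Only numpy, scipy, OpenCV 4.12 (cv2) and the standard library are available. Lean on these libraries where they do the work, as an engineer would, in place of code of your own. Each camera call takes 0.05 s, during which the arm holds its last target. There are 200 camera calls.

TASK

Put the washed tools away: stand the steel tongs, the wooden spoon and the slotted turner upright in the three cups of the utensil holder, one to a cup, handle end down on the bottom of the cup and working end up. Lower each handle end into its cup before you let go, and leave the holder and everything else on the shelf standing where it is.

Things in the scene. Friction and masses are not known exactly. Their poses are not given: they have to be found in the camera images.
- holder: Utensil holder, 1.5 kg, loose: wooden board 246 (x) by 88 (y) by 12 mm with three equal round stoneware cups along x, 76 mm apart. Cup: 68 mm wide outside at the rim; inside 56 mm at the floor, 60 at the rim; rim 102 mm, inner floor 18 mm above the shelf. Origin: centre of the board's underside, z up. Its row points roughly away from the robot (+x away).
- cup_a (a point): centre of the inner floor of the holder's cup at x = -76 mm (the one nearest the robot); the cup's axis is the holder's z
- cup_b (a point): centre of the inner floor of the holder's middle cup. In every cup a tool that is let go leans on the rim, about 0.5 rad from vertical, its working end about 190 mm above the shelf, and may lean over the cup beside it
- cup_c (a point): centre of the inner floor of the holder's cup at x = +76 mm (the one farthest from the robot)
- tongs: Steel spring tongs held shut by a slide ring, one rigid piece lying flat, 90 g. Origin: underside, halfway along its 195 mm; +x to the working end, z up as it lies; handle end at x = -97.5 mm. Good grip at x = +22.5 mm (120 mm from the handle end), near its centre of mass. Handle end is the round bend, 26 mm wide, 16 mm high; over both arms 27 to 33 mm wide, 16 mm high up to x = +45 mm (32 wide at the grip), then two paddles 20 mm high.
- tongs_foot (a point): the middle of its handle end (the foot), 195 mm of tool lying along the body's +x from here, 8 mm above its underside
- spoon: Plain wooden spoon lying bowl up, 55 g. Origin: underside, halfway along its 195 mm; +x to the working end, z up as it lies; handle end at x = -97.5 mm. Good grip at x = +22.5 mm (120 mm from the handle end), near its centre of mass. Round handle 14 mm thick up to x = +45 mm, axis 7 mm above the underside; then a round bowl 45 mm across, 15 mm high.
- spoon_foot (a point): the middle of its handle end (the foot), 195 mm of tool lying along the body's +x from here, 7 mm above its underside
- turner: Slotted turner lying flat, 70 g. Origin: underside, halfway along its 195 mm; +x to the working end, z up as it lies; handle end at x = -97.5 mm. Good grip at x = +22.5 mm (120 mm from the handle end), near its centre of mass. Dark wooden handle 16 mm wide, 12 mm high up to x = +28.5 mm; then a steel shank 10 mm wide and a flat blade 48 mm wide, 56 mm long, 3 mm thick.
- turner_foot (a point): the middle of its handle end (the foot), 195 mm of tool lying along the body's +x from here, 6 mm above its underside
- bowl: Bystander: green ceramic bowl, 110 mm wide, 55 mm high. Origin: centre of its underside.
- dish: Bystander: small thick glass dish, 92 mm wide, 28 mm high. Origin: centre of its underside.
- jar: Bystander: empty glass jar with a dark silicone lid stretched over it, 77 mm wide, 97 mm high. Origin: centre of its underside.
- coffee_pot: Bystander: small brass coffee pot, 72 mm wide and 72 mm high, with a handle to -x that reaches 140 mm from its axis and 87 mm high. Origin: centre of the pot's underside.
- tea_glass: Bystander: tea glass, 64 mm wide, 85 mm high. Origin: centre of its underside.
- sugar_tin: Bystander: round steel sugar tin with a knob, 83 mm wide, 85 mm high. Origin: centre of its underside.
- salt_pot: Bystander: small glass salt pot with a wooden lid, 47 mm wide, 43 mm high, standing among the tools. Origin: centre of its underside.

How it is judged:
By the outcome, as a careful person would: the job done as asked, in the order asked, and still so for the second after the job is handed in, with the robot touching nothing.
It also fails if it takes over 72 s, if anything falls off the work surface, if the arm or the gripper's body presses on something with over 40 N, if the wrist force passes 120 N, or if a joint passes its speed limit or range.

## Working session

There is one attempt and no reset: what is moved stays moved. The work goes in short steps, Python scripts to look and compute and a shell command to move; the robot and the scene stay as the last step left them, time stands still between calls to the robot, and variables do not carry over. Pictures are saved under pics/ and viewed, at most 14 in all, crops included, and the job is handed in when it is done.

```bash
ls; mkdir -p pics
cat > h.py <<'E'
import numpy as np, cv2
from scipy.spatial.transform import Rotation as R
from workcell import ctrl,get_image,camera_params,spotter
F=np.diag([1.,-1,-1])
def ray(cam,xy,st=None):
    p=camera_params(cam)
    u=cv2.undistortPoints(np.array([[xy]],float),np.array(p['mtx']),np.array(p['dist']))[0,0]
    d=F@np.array([u[0],u[1],1.])
    if 'view' in p: M=np.linalg.inv(np.array(p['view']))
    else:
        T=np.eye(4);T[:3,:3]=R.from_quat(st['tcp_rot']).as_matrix();T[:3,3]=st['tool_pos'];M=T@np.array(p['T_tool_cam'])
    d=M[:3,:3]@d
    return M[:3,3],d/np.linalg.norm(d)
def onz(r,z): o,d=r; return o+d*(z-o[2])/d[2]
def tri(rs):
    A=0;b=0
    for o,d in rs:
        P=np.eye(3)-np.outer(d,d);A=A+P;b=b+P@o
    x=np.linalg.solve(A,b); return x,[round(1000*float(np.linalg.norm(np.cross(x-o,d))),1) for o,d in rs]
E
python3 - <<'E'
from h import *
np.set_printoptions(precision=3,suppress=True)
s=ctrl.sense();print(s['clock'],s['tool_pos'],s['tcp_rot'],ctrl.tcp_to_grasp)
im=[get_image(c) for c in('scene','side','wrist')]
for c,i in zip(('scene','side','wrist'),im): cv2.imwrite(f'pics/{c}0.png',i[...,::-1])
for n in ['cup_a','cup_b','cup_c','tongs_foot','tongs','spoon_foot','spoon','turner_foot','turner','bowl','dish','jar','coffee_pot','tea_glass','sugar_tin','salt_pot','holder']:
    rs=[];
    for c in('scene','side'):
        L=spotter.landmark_of(n,c)
        if L: rs.append(ray(c,L[0]['xy'])); print(n,c,[(np.round(l['xy']).tolist(),round(l['conf'],2)) for l in L[:2]],end=' ')
    if len(rs)==2: print(*tri(rs))
    elif rs: print('z0:',onz(rs[0],0.01))
    else: print(n,'none')
print(ctrl.sense()['clock'])
E
```

```text
pics
0.0 [0.55  0.    0.218] [ 0.707  0.707 -0.    -0.   ] 0.0188
cup_a scene [([364.0, 222.0], 0.77), ([349.0, 186.0], 0.57)] cup_a side [([307.0, 166.0], 0.92), ([334.0, 160.0], 0.92)] [ 0.597  0.161 -0.039] [24.4, 24.4]
cup_b scene [([364.0, 222.0], 0.77), ([349.0, 186.0], 0.57)] cup_b side [([307.0, 166.0], 0.92), ([334.0, 160.0], 0.92)] [ 0.597  0.161 -0.039] [24.4, 24.4]
cup_c scene [([364.0, 222.0], 0.77), ([349.0, 186.0], 0.57)] cup_c side [([307.0, 166.0], 0.92), ([334.0, 160.0], 0.92)] [ 0.597  0.161 -0.039] [24.4, 24.4]
tongs_foot scene [([269.0, 209.0], 0.72)] tongs_foot side [([301.0, 240.0], 0.69), ([314.0, 204.0], 0.48)] [ 0.457 -0.107  0.005] [1.7, 1.7]
tongs scene [([271.0, 232.0], 0.68)] tongs side [([340.0, 235.0], 0.92), ([448.0, 254.0], 0.38)] [ 0.549 -0.14   0.017] [1.1, 1.1]
spoon_foot scene [([382.0, 140.0], 0.48), ([279.0, 178.0], 0.32)] spoon_foot side [([216.0, 141.0], 0.91), ([376.0, 182.0], 0.17)] [0.364 0.37  0.003] [0.9, 0.9]
spoon scene [([394.0, 159.0], 0.82)] spoon side [([249.0, 139.0], 0.8), ([340.0, 126.0], 0.27)] [ 0.462  0.352 -0.004] [2.0, 2.0]
[... 572 characters left out ...]
8), ([256.0, 233.0], 0.41)] [0.353 0.169 0.01 ] [2.3, 2.3]
coffee_pot scene [([226.0, 195.0], 0.95)] coffee_pot side [([267.0, 288.0], 0.64), ([336.0, 161.0], 0.62)] [ 0.334 -0.2   -0.003] [0.9, 0.9]
tea_glass scene [([428.0, 223.0], 0.86)] tea_glass side [([340.0, 128.0], 0.59)] [0.738 0.275 0.005] [3.0, 3.0]
sugar_tin scene [([252.0, 320.0], 0.65)] sugar_tin side [([447.0, 254.0], 0.83)] [ 0.765 -0.289  0.005] [1.2, 1.2]
salt_pot scene [([311.0, 214.0], 0.83), ([346.0, 260.0], 0.74)] salt_pot side [([301.0, 239.0], 0.72), ([315.0, 208.0], 0.62)] [ 0.481  0.009 -0.1  ] [23.3, 23.3]
holder scene [([358.0, 206.0], 0.57)] holder side [([306.0, 167.0], 0.69)] [0.573 0.142 0.001] [5.0, 5.0]
1.85
```

View pics/scene0.png

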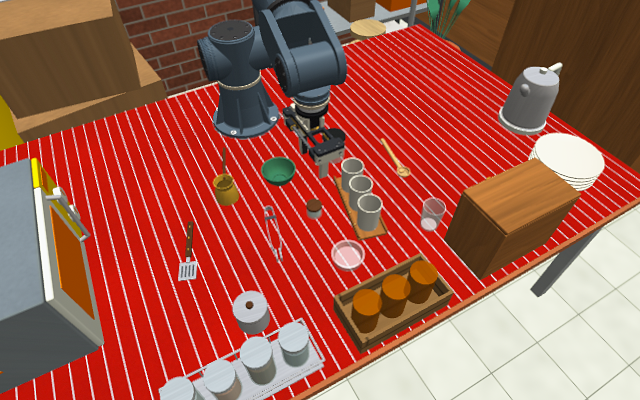

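View pics/side0.png

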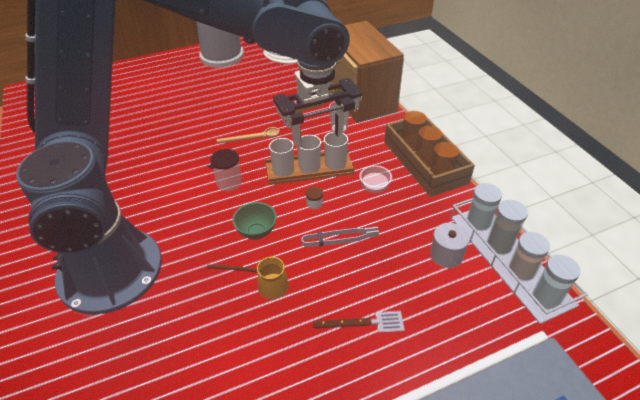

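Run:
```python
from h import *
np.set_printoptions(precision=3,suppress=True)
def L(n,c): return [l['xy'] for l in spotter.landmark_of(n,c)]
A=L('cup_a','scene');B=L('cup_a','side')
print(np.round(A),np.round(B))
for a in A:
  for b in B:
    x,e=tri([ray('scene',a),ray('side',b)])
    if e[0]<6: print(np.round(a),np.round(b),x,e)
A=L('salt_pot','scene');B=L('salt_pot','side')
for a in A:
  for b in B:
    x,e=tri([ray('scene',a),ray('side',b)])
    if e[0]<6: print('salt',x,e)
A=L('bowl','scene');B=L('bowl','side')
for a in A:
  for b in B:
    x,e=tri([ray('scene',a),ray('side',b)])
    if e[0]<6: print('bowl',x,e)
for c in('scene','side'): print(c,np.linalg.inv(np.array(camera_params(c)['view']))[:3,3])
print(np.array(camera_params('wrist')['T_tool_cam']))
```

```text
[[364. 222.]
 [349. 186.]
 [360. 200.]
 [224. 196.]] [[307. 166.]
 [334. 160.]
 [282. 168.]]
[364. 222.] [334. 160.] [0.651 0.112 0.024] [5.6, 5.6]
[349. 186.] [282. 168.] [0.503 0.15  0.018] [3.5, 3.5]
[360. 200.] [307. 166.] [0.572 0.143 0.014] [4.0, 4.0]
salt [ 0.534 -0.004 -0.006] [2.2, 2.2]
bowl [ 0.359 -0.038  0.003] [4.3, 4.3]
scene [ 1.219 -0.337  0.948]
side [ 0.197 -0.849  0.947]
[[ 0.     0.968  0.253  0.07 ]
 [ 1.    -0.     0.    -0.   ]
 [ 0.     0.253 -0.968 -0.167]
 [ 0.     0.     0.     1.   ]]
```

The scene view shows the holder cups around (350,175), (360,190) and (370,212), with the tongs at (272,232), the turner at (188,250) and the spoon at (396,159). The side view agrees: tongs (340,236), turner (360,322), spoon (248,136). Next is a planning helper, then I hover over the tongs.

```bash
cat >> h.py <<'E'
np.set_printoptions(precision=3,suppress=True)
def ori(phi,al):
    d=np.array([np.cos(phi),np.sin(phi),0]);Z=np.array([0,0,1.])
    x=np.sin(al)*d+np.cos(al)*Z; z=np.cos(al)*d-np.sin(al)*Z
    return R.from_matrix(np.c_[x,np.cross(z,x),z])
G=0.0188
def tcp_for_grasp(g,rot): return np.array(g)+rot.apply([0,0,G])
def plan(p,rot,st=None,n=None):
    st=st or ctrl.sense();r0=R.from_quat(st['tcp_rot']);rel=r0.inv()*rot;rv=rel.as_rotvec();d=r0.inv().apply(np.array(p)-st['tool_pos'])
    n=n or int(np.ceil(max(np.abs(rv).max()/.124,np.linalg.norm(rv)/.124,np.linalg.norm(d)/.038,1)))
    while 1:
        S=sum(R.from_rotvec(rv*k/n).as_matrix() for k in range(n)); t=np.linalg.solve(S,d)
        if np.linalg.norm(t)<.041: break
        n+=1
    print(n,'rows: shift cm',(t*100).round(2).tolist(),'turn',(rv/n).round(4).tolist())
    return p,rot
def log():
    s=ctrl.sense()
    with open('fk.txt','a') as f: f.write(' '.join(map(str,[*s['joint_pos'],*s['tool_pos'],*s['tcp_rot']]))+'\n')
    return s
E
python3 -c "
from h import *
log();plan([.555,-.142,.20],ori(-.34,np.pi/2))"
```

```text
16 rows: shift cm [-0.62, 0.83, 0.12] turn [-0.0, 0.0, 0.1194]
```

```bash
python3 -m creep '[[0,[-0.62,0.83,0.12],[0,0,0.1194]],[0,[-0.62,0.83,0.12],[0,0,0.1194]],[0,[-0.62,0.83,0.12],[0,0,0.1194]],[0,[-0.62,0.83,0.12],[0,0,0.1194]],[0,[-0.62,0.83,0.12],[0,0,0.1194]],[0,[-0.62,0.83,0.12],[0,0,0.1194]],[0,[-0.62,0.83,0.12],[0,0,0.1194]],[0,[-0.62,0.83,0.12],[0,0,0.1194]],[0,[-0.62,0.83,0.12],[0,0,0.1194]],[0,[-0.62,0.83,0.12],[0,0,0.1194]]]' 30 && python3 -c "from h import *; log()"
python3 -m creep '[[0,[-0.62,0.83,0.12],[0,0,0.1194]],[0,[-0.62,0.83,0.12],[0,0,0.1194]],[0,[-0.62,0.83,0.12],[0,0,0.1194]],[0,[-0.62,0.83,0.12],[0,0,0.1194]],[0,[-0.62,0.83,0.12],[0,0,0.1194]],[0,[-0.62,0.83,0.12],[0,0,0.1194]],[0,[0,0,0],[0,0,0]],[0,[0,0,0],[0,0,0]],[0,[0,0,0],[0,0,0]],[0,[0,0,0],[0,0,0]]]'
python3 - <<'E'
from h import *
s=log();cv2.imwrite('pics/w1.png',get_image('wrist')[...,::-1])
for n in('tongs_foot','tongs'):
    for l in spotter.landmark_of(n,'wrist')[:2]: print(n,l['xy'],l['conf'],onz(ray('wrist',l['xy'],s),.008))
for l in spotter.regions_of('tongs','wrist')[:1]:
    m=l['pixels'];ys,xs=np.nonzero(m);P=np.array([onz(ray('wrist',(x,y),s),.012)[:2] for x,y in list(zip(xs,ys))[::40]])
    c=P.mean(0);v=np.linalg.svd(P-c)[2][0];v*=np.sign(v[0]);q=(P-c)@v
    print('mask',l['conf'],m.sum(),c,np.arctan2(v[1],v[0]),q.min(),q.max(),xs.min(),xs.max(),ys.min(),ys.max())
print(s['joint_pos'],s['tool_pos'])
E
```

```text
clock: 2.98
tool_pos: [0.5874, -0.0907, 0.2065]
tcp_rot: [0.983, 0.184, -0.0, -0.0]
force: [-0.1, 0.0, 0.5]
opening: 1.004
grip_force: 0.0
clock: 3.82
tool_pos: [0.5552, -0.1413, 0.1995]
tcp_rot: [0.986, -0.167, 0.0, 0.0]
force: [-0.4, 0.7, 0.9]
opening: 1.001
grip_force: 0.0
tongs_foot [324.0, 260.9] 0.9 [ 0.448 -0.11   0.008]
tongs [318.7, 182.9] 0.97 [ 0.547 -0.137  0.008]
mask 0.85 773 [ 0.536 -0.131] -0.2477716185630048 -0.08425125141930546 0.10814591104057224 300 332 100 259
[-0.33   0.412  1.612  0.     1.118  1.577] [ 0.555 -0.141  0.2  ]
```

View pics/w1.png

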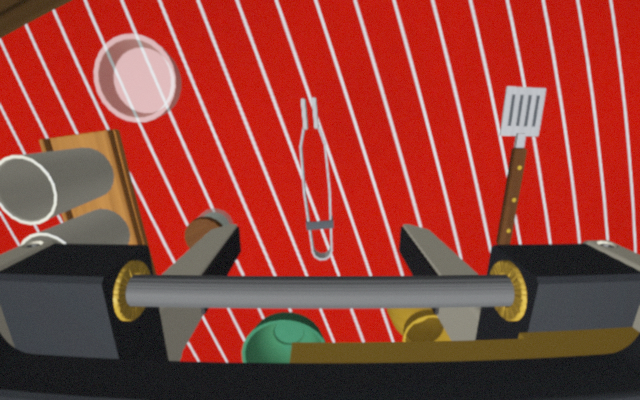

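Run:
```python
from h import *
# FK fit: roll/pitch structure (world = base): Rz(q1) .. Ry(q2) .. Ry(q3) .. Rz(q4) Ry(q5) Rz(q6)
D=np.loadtxt('fk.txt');print(len(D))
for d in D:
    q=d[:6];A=R.from_euler('ZYZYZ',[q[0],q[1]+q[2],q[3],q[4],q[5]])
    print((A.inv()*R.from_quat(d[9:])).as_rotvec(), R.from_euler('Z',-q[0]).apply(d[6:9]))
# look at mask rows for the centreline
s=ctrl.sense()
for l in spotter.regions_of('tongs','wrist')[:1]:
    m=l['pixels'].astype(np.uint8)
    for y in range(105,260,14):
        x=np.nonzero(m[y])[0]
        if len(x):print(y,x.min(),x.max(),onz(ray('wrist',(x.min(),y),s),.012)[:2],onz(ray('wrist',(x.max(),y),s),.012)[:2])
plan(tcp_for_grasp([.569,-.144,.010],ori(-.265,np.pi/2)),ori(-.265,np.pi/2))
```

```text
3Traceback (most recent call last):
  File "<stdin>", line 5, in <module>
  File "scipy/spatial/transform/_rotation.pyx", line 1413, in scipy.spatial.transform._rotation.Rotation.from_euler
ValueError: Expected axis specification to be a non-empty string of upto 3 characters, got ZYZYZ
```

The wrist view shows the tongs from the foot at (321,259) to the tip at (309,98), lying almost along the tool's x. The salt pot is at (207,230) and the turner on the right at (518,170).

```bash
cat >> h.py <<'E'
def fkrot(q): return R.from_euler('ZYZ',[q[0],q[1]+q[2],q[3]])*R.from_euler('YZ',[q[4],q[5]])
E
python3 - <<'E'
from h import *
D=np.loadtxt('fk.txt')
for d in D:
    q=d[:6];print((fkrot(q).inv()*R.from_quat(d[9:])).as_rotvec(), R.from_euler('Z',-q[0]).apply(d[6:9]),q)
s=ctrl.sense()
a,b=[onz(ray('wrist',p,s),.010)[:2] for p in((321.5,259.5),(309,98))]
print(a,b,np.linalg.norm(b-a),np.arctan2(*(b-a)[::-1]))
plan(tcp_for_grasp([.569,-.144,.010],ori(-.265,np.pi/2)),ori(-.265,np.pi/2))
E
```

```text
[-0.     0.     1.571] [0.548 0.046 0.219] [-0.085  0.351  1.652 -0.     1.139 -0.085]
[-0.     0.     1.571] [0.593 0.046 0.206] [-0.232  0.443  1.546 -0.     1.153  0.968]
[0.    0.    1.571] [0.571 0.047 0.2  ] [-0.33   0.412  1.612  0.     1.118  1.577]
[ 0.452 -0.108] [ 0.642 -0.16 ] 0.1970484544636346 -0.2659548736950236
6 rows: shift cm [0.24, -0.03, 3.47] turn [-0.0, -0.0, -0.0122]
```

```bash
python3 -m creep '[[0,[0.23,-0.05,3.5],[0,0,-0.0124]],[0,[0.23,-0.05,3.5],[0,0,-0.0124]],[0,[0.23,-0.05,3.5],[0,0,-0.0124]],[0,[0.23,-0.05,3.5],[0,0,-0.0124]],[0,[0.23,-0.05,3.2],[0,0,-0.0124]],[0,[0.23,-0.05,1.8],[0,0,-0.0124]],[0,[0,0,0.6],[0,0,0]],[255,[0,0,0],[0,0,0]],[255,[0,0,0],[0,0,0]],[255,[0,0,0],[0,0,0]]]' 25
python3 - <<'E'
from h import *
log();s=ctrl.sense();print(s['joint_pos'],s['force'])
D=np.loadtxt('fk.txt')
from scipy.optimize import least_squares
# params: a1,h,L1,a3,L2,L3 ; planar position
def fk(q,p):
    a1,h,L1,a3,L2,L3,oy=p
    pos=R.from_euler('Y',q[1]).apply([0,0,L1])+R.from_euler('Y',q[1]+q[2]).apply([a3,0,L2])+[a1,oy,h]
    return R.from_euler('Z',q[0]).apply(pos)+fkrot(q).apply([0,0,L3])
f=lambda p: np.concatenate([np.concatenate([(fk(d[:6],p)-d[6:9]) for d in D]),1e-4*(p-np.array([0,.36,.4,0,.4,.35,.047]))])
r=least_squares(f,[0,.36,.4,0,.4,.35,.047]);print(r.x,np.abs(f(r.x)).max())
E
```

```text
clock: 4.85
tool_pos: [0.5696, -0.1432, 0.0048]
tcp_rot: [0.991, -0.132, 0.001, 0.0]
force: [0.6, -0.6, 0.2]
opening: 0.832
grip_force: 0.0
[-0.326  0.705  1.685  0.     0.75   1.51 ] [ 0.596 -0.611  0.213]
[-0.     0.299  0.487  0.041  0.438  0.318  0.046] 8.728017070374672e-06
```

```bash
python3 -m creep '[[255,[0,0,0],[0,0,0]],[255,[0,0,0],[0,0,0]],[255,[0,0,0],[0,0,0]],[255,[0,0,0],[0,0,0]],[255,[0,0,0],[0,0,0]],[255,[0,0,0],[0,0,0]],[255,[0,0,0],[0,0,0]],[255,[0,0,0],[0,0,0]],[255,[0,0,0],[0,0,0]],[255,[0,0,0],[0,0,0]]]' 25
python3 - <<'E'
from h import *
# holder from earlier
a,b,c=np.array([.503,.15]),np.array([.572,.143]),np.array([.651,.112])
v=c-a;print('holder yaw',np.arctan2(v[1],v[0]),np.linalg.norm(v))
from scipy.optimize import least_squares
p=[-0.,.299,.487,.041,.438,.318,.046]
def fk(q):
    a1,h,L1,a3,L2,L3,oy=p
    pos=R.from_euler('Y',q[1]).apply([0,0,L1])+R.from_euler('Y',q[1]+q[2]).apply([a3,0,L2])+[a1,oy,h]
    return R.from_euler('Z',q[0]).apply(pos)+fkrot(q).apply([0,0,L3])
lo=np.array([-2.75,-.79,.01,-1.57,.07,-2.87]);hi=np.array([2.75,2.1,2.65,4.71,3.14,2.87])
rng=np.random.default_rng(0)
for phi in (1.3,1.0,.7,.4,-1.9,-1.5,-1.2):
    rot=ori(phi,.25)*R.from_rotvec([0,0,0]);m=R.from_euler('Z',np.pi/2)
    for g in ([.65,.115,.138],[.503,.15,.138]):
        tp=tcp_for_grasp(g,rot);best=None;seen=[]
        for k in range(25):
            x0=rng.uniform(lo,hi) if k else np.array([0,.5,1.5,.5,1,0])
            r=least_squares(lambda q:np.r_[fk(q)-tp,.3*((fkrot(q)*m).inv()*rot).as_rotvec()],x0,bounds=(lo,hi))
            if r.cost<1e-7 and not any(np.abs(r.x-y).max()<.05 for y in seen): seen.append(r.x)
        print(phi,g,[y.round(2).tolist() for y in seen])
E
```

```text
clock: 5.68
tool_pos: [0.5689, -0.143, 0.0035]
tcp_rot: [0.991, -0.132, 0.0, -0.0]
force: [0.6, 1.1, 1.5]
opening: 0.333
grip_force: 25.0
holder yaw -0.2513277841608403 0.15280052355931248
1.3 [0.65, 0.115, 0.138] [[-0.36, 0.91, 1.64, 1.36, 1.41, -0.97]]
1.3 [0.503, 0.15, 0.138] [[-0.4, 0.79, 2.04, 1.37, 1.37, -1.25]]
1.0 [0.65, 0.115, 0.138] [[-0.35, 0.83, 1.87, 1.67, 1.25, -1.12]]
1.0 [0.503, 0.15, 0.138] [[-0.39, 0.76, 2.24, 1.71, 1.3, -1.43]]
0.7 [0.65, 0.115, 0.138] [[-0.27, 0.79, 2.06, 2.08, 1.17, -1.31]]
0.7 [0.503, 0.15, 0.138] [[-0.29, 0.77, 2.41, 2.16, 1.34, -1.61]]
0.4 [0.65, 0.115, 0.138] [[-0.11, 0.77, 2.19, 2.59, 1.16, -1.47]]
0.4 [0.503, 0.15, 0.138] [[-0.04, 0.81, 2.51, 2.72, 1.48, -1.65]]
-1.9 [0.65, 0.115, 0.138] [[0.43, 1.27, 0.77, -0.94, 2.08, -2.41]]
-1.9 [0.503, 0.15, 0.138] [[0.56, 1.07, 1.22, -0.73, 1.98, -2.12]]
-1.5 [0.65, 0.115, 0.138] [[0.51, 1.1, 1.16, -1.1, 1.73, -2.36]]
-1.5 [0.503, 0.15, 0.138] [[0.67, 0.97, 1.48, -0.95, 1.73, -2.14]]
-1.2 [0.65, 0.115, 0.138] [[0.55, 0.99, 1.43, -1.28, 1.5, -2.28]]
-1.2 [0.503, 0.15, 0.138] [[0.73, 0.89, 1.69, -1.13, 1.54, -2.09]]
```

```bash
cat >> h.py <<'E'
def tcp_for_foot(foot,rot,gx=.121,gz=.005): return np.array(foot)+rot.apply([gx,0,gz])
def path(p,rot,st,gx=.121,gz=.005):
    r0=R.from_quat(st['tcp_rot']);rv=(r0.inv()*rot).as_rotvec();d=r0.inv().apply(np.array(p)-st['tool_pos']);n=16
    S=sum(R.from_rotvec(rv*k/n).as_matrix() for k in range(n)); t=np.linalg.solve(S,d);q=np.array(st['tool_pos'],float);r=r0
    for k in range(n+1):
        if k%3==0: print(q,'foot',q-r.apply([gx,0,gz]))
        q=q+r.apply(t);r=r*R.from_rotvec(rv/n)
def cupfoot(c,phi,al,z): return np.array([c[0],c[1],0])-.042*np.tan(al)*np.array([np.cos(phi),np.sin(phi),0])+[0,0,z]
E
python3 - <<'E'
from h import *
s=ctrl.sense();s=dict(s);s['tool_pos']=np.array(s['tool_pos'])+[0,0,.16]
rot=ori(1.32,.25);p=tcp_for_foot(cupfoot((.649,.116),1.32,.25,.14),rot)
path(p,rot,s);plan(p,rot,s,n=17)
E
```

```text
[ 0.569 -0.143  0.163] foot [ 0.452 -0.111  0.168]
[ 0.62  -0.102  0.151] foot [ 0.501 -0.098  0.13 ]
[ 0.661 -0.048  0.155] foot [ 0.552 -0.069  0.106]
[0.684 0.012 0.175] foot [ 0.598 -0.025  0.099]
[0.686 0.072 0.207] foot [0.631 0.029 0.108]
[0.666 0.124 0.244] foot [0.646 0.087 0.13 ]
17 rows: shift cm [1.33, -1.54, 0.6] turn [0.0607, 0.0598, -0.0782]
```

```bash
python3 -m creep '[[255,[0,0,-3],[0,0,0]],[255,[0,0,-4.1],[0,0,0]],[255,[0,0,-4.1],[0,0,0]],[255,[0,0,-4.1],[0,0,0]],[255,[0,0,-2],[0,0,0]],[255,[1.33,-1.54,0.6],[0.061,0.06,-0.078]],[255,[1.33,-1.54,0.6],[0.061,0.06,-0.078]],[255,[1.33,-1.54,0.6],[0.061,0.06,-0.078]],[255,[1.33,-1.54,0.6],[0.061,0.06,-0.078]],[255,[1.33,-1.54,0.6],[0.061,0.06,-0.078]]]' && python3 -c "from h import *; log()" &&
python3 -m creep '[[255,[1.33,-1.54,0.6],[0.061,0.06,-0.078]],[255,[1.33,-1.54,0.6],[0.061,0.06,-0.078]],[255,[1.33,-1.54,0.6],[0.061,0.06,-0.078]],[255,[1.33,-1.54,0.6],[0.061,0.06,-0.078]],[255,[1.33,-1.54,0.6],[0.061,0.06,-0.078]],[255,[1.33,-1.54,0.6],[0.061,0.06,-0.078]],[255,[1.33,-1.54,0.6],[0.061,0.06,-0.078]],[255,[1.33,-1.54,0.6],[0.061,0.06,-0.078]],[255,[1.33,-1.54,0.6],[0.061,0.06,-0.078]],[255,[1.33,-1.54,0.6],[0.061,0.06,-0.078]]]'
python3 - <<'E'
from h import *
s=log();print(s['joint_pos'],s['force'],s['wrist_torque'])
rot=ori(1.32,.25);p=tcp_for_foot(cupfoot((.649,.116),1.32,.25,.14),rot);plan(p,rot,s)
I={c:get_image(c) for c in('scene','side','wrist')}
for c,i in I.items():
    cv2.imwrite(f'pics/{c}2.png',i[...,::-1])
    for n in('cup_a','tongs_foot','holder'): print(c,n,[(np.round(l['xy'],1).tolist(),round(l['conf'],2)) for l in spotter.landmark_of(n,c)[:4]])
a=I['scene'][130:260,300:420,::-1];b=I['side'][110:200,240:380,::-1]
a=cv2.resize(a,None,fx=4,fy=4,interpolation=3)[:480,:400*1+80];b=cv2.resize(b,(320,206)); 
cv2.imwrite('pics/crop2.png',cv2.resize(I['scene'][140:250,320:400,::-1],None,fx=5,fy=5,interpolation=3))
cv2.imwrite('pics/crop3.png',cv2.resize(I['side'][110:200,250:380,::-1],None,fx=6,fy=6,interpolation=3))
E
```

```text
clock: 6.52
tool_pos: [0.6456, -0.0719, 0.1638]
tcp_rot: [0.975, 0.065, 0.168, -0.13]
force: [-1.0, 1.0, -0.9]
opening: 0.329
grip_force: 25.0
clock: 7.35
tool_pos: [0.6742, 0.1099, 0.2455]
tcp_rot: [0.707, 0.425, 0.446, -0.347]
force: [0.5, 0.5, -0.9]
opening: 0.331
grip_force: 25.0
[-0.301  0.618  1.643  1.32   1.289 -0.523] [ 0.494  0.484 -0.915] [-0.521  0.207  0.003]
2 rows: shift cm [0.72, -1.47, 0.83] turn [0.0594, 0.0561, -0.0771]
scene cup_a [([367.1, 221.2], 0.9), ([352.4, 185.6], 0.62), ([359.0, 200.6], 0.59)]
scene tongs_foot [([354.7, 201.3], 0.83), ([397.0, 158.0], 0.68), ([351.0, 185.1], 0.41)]
scene holder [([358.0, 205.4], 0.72)]
side cup_a [([282.0, 167.9], 0.95), ([306.5, 165.3], 0.94), ([333.0, 159.9], 0.8)]
side tongs_foot []
side holder [([308.0, 170.2], 0.97), ([217.5, 140.1], 0.57)]
wrist cup_a []
wrist tongs_foot []
wrist holder []
```

View pics/wrist2.png

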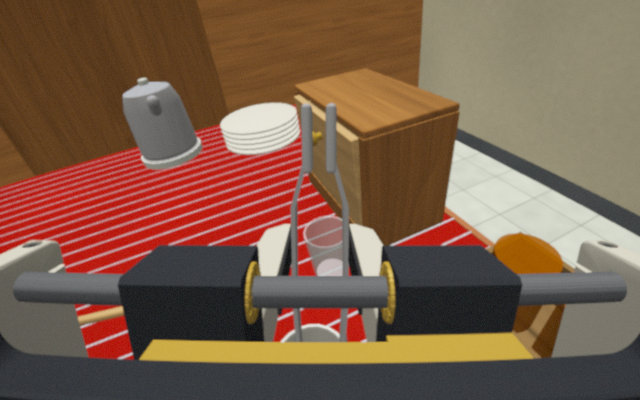

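View pics/crop2.png

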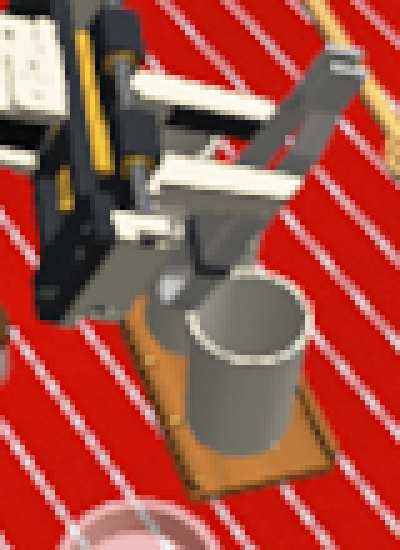

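Wrist view: the tongs are held upright between the fingers (x 295-345), paddles up. Scene crop: the rim of cup c is an ellipse centred at about (250,316), which is scene pixel (370,203).

View pics/crop3.png

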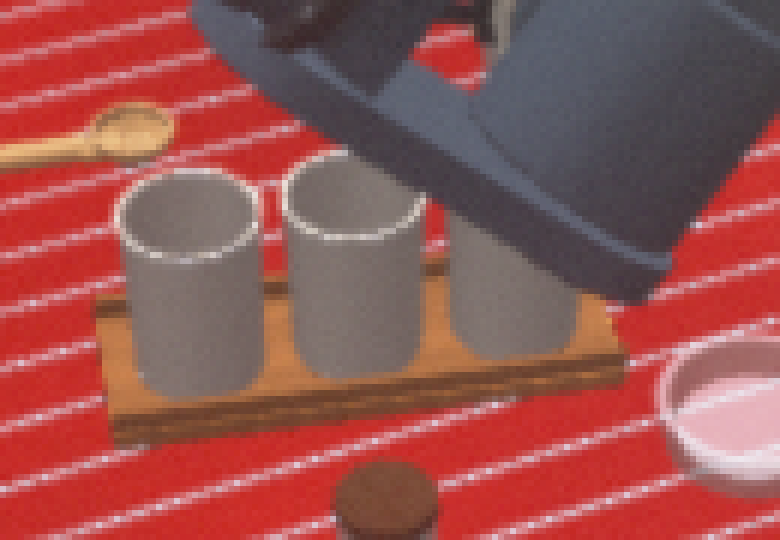

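Run:
```python
from h import *
sc=[(352.4,185.6),(359,200.6),(367.1,221.2)];sd=[(282,167.9),(306.5,165.3),(333,159.9)]
X=[]
for a,b in zip(sc,sd):
    x,e=tri([ray('scene',a),ray('side',b)]);X.append(x);print(x,e,onz(ray('scene',a),.018)[:2],onz(ray('side',b),.018)[:2])
print('rim c scene',onz(ray('scene',(370,203.2)),.102))
X=np.array(X);v=(X[2]-X[0])[:2];print(X.mean(0),np.arctan2(v[1],v[0]),np.linalg.norm(v))
D=np.loadtxt('fk.txt')
from scipy.optimize import least_squares
def fk(q,p):
    a1,h,L1,a3,L2,L3,oy=p
    pos=R.from_euler('Y',q[1]).apply([0,0,L1])+R.from_euler('Y',q[1]+q[2]).apply([a3,0,L2])+[a1,oy,h]
    return R.from_euler('Z',q[0]).apply(pos)+fkrot(q).apply([0,0,L3])
f=lambda p: np.concatenate([(fk(d[:6],p)-d[6:9]) for d in D])
r=least_squares(f,[0,.36,.4,0,.4,.35,.047]);print(r.x,np.abs(f(r.x)).max())
```

```text
[0.505 0.161 0.011] [1.4, 1.4] [0.511 0.156] [0.502 0.156]
[0.572 0.142 0.015] [0.8, 0.8] [0.573 0.141] [0.571 0.137]
[0.65  0.123 0.019] [3.3, 3.3] [0.652 0.12 ] [0.65  0.128]
rim c scene [0.654 0.119 0.102]
[0.575 0.142 0.015] -0.2576072940996462 0.14982286590656269
[-0.     0.259  0.487  0.041  0.438  0.278  0.047] 6.309117672742559e-10
```

Side crop: rim a is centred at (190,215), side pixel (281.7,145.8), and rim b at (354,195), pixel (309,142.4). The wrist hides rim c.

Run:
```python
from h import *
a=onz(ray('side',(281.7,145.8)),.102);b=onz(ray('side',(309,142.4)),.102);print(a,b,b-a)
C=np.array([.5755,.1395]);yaw=-.255;r=np.array([np.cos(yaw),np.sin(yaw)])
print([C+k*.076*r for k in(-1,0,1)])
s=ctrl.sense()
# tongs foot from 2 views is occluded; current predicted foot
rt=R.from_quat(s['tcp_rot']);print('foot now',np.array(s['tool_pos'])-rt.apply([.121,0,.005]))
rot=ori(1.315,.25);p=tcp_for_foot(cupfoot(C+.076*r,1.315,.25,.125),rot);plan(p,rot,s,n=4);print(p)
I=get_image('scene');cv2.imwrite('pics/scene3.png',I[...,::-1])
L=spotter.landmark_of('tongs_foot','scene');print(L[0]['xy'],L[0]['conf'])
```

```text
[0.505 0.15  0.102] [0.579 0.133 0.102] [ 0.074 -0.017  0.   ]
[array([0.502, 0.159]), array([0.576, 0.14 ]), array([0.649, 0.12 ])]
foot now [0.643 0.069 0.135]
4 rows: shift cm [0.05, -0.74, 0.66] turn [0.0292, 0.0289, -0.0391]
[0.655 0.144 0.241]
[352.3, 200.9] 0.77
```

```bash
python3 -m creep '[[255,[0.05,-0.78,0.63],[0.029,0.029,-0.039]],[255,[0.05,-0.78,0.63],[0.029,0.029,-0.039]],[255,[0.05,-0.78,0.63],[0.029,0.029,-0.039]],[255,[0.05,-0.78,0.63],[0.029,0.029,-0.039]],[255,[0,0,0],[0,0,0]],[255,[0,0,0],[0,0,0]],[255,[0,0,0],[0,0,0]],[255,[0,0,0],[0,0,0]],[255,[0,0,0],[0,0,0]],[255,[0,0,0],[0,0,0]]]'
python3 - <<'E'
from h import *
s=log();I=get_image('scene');J=get_image('side')
for c in('scene','side'):
    L=spotter.landmark_of('tongs_foot',c)
    for l in L[:2]: print(c,l['xy'],l['conf'],onz(ray(c,l['xy']),.125))
    L=spotter.landmark_of('tongs',c)
    for l in L[:1]: print(c,l['xy'],l['conf'])
rt=R.from_quat(s['tcp_rot']);print('foot now',np.array(s['tool_pos'])-rt.apply([.121,0,.005]))
rot=ori(1.315,.25);p=tcp_for_foot(cupfoot((.6506,.1187),1.315,.25,.024),rot);plan(p,rot,s,n=6)
cv2.imwrite('pics/p4.png',np.hstack([cv2.resize(I[130:250,310:410,::-1],(400,480),interpolation=3),cv2.resize(J[90:190,250:350,::-1],(400,480),interpolation=3)]))
E
```

```text
clock: 8.88
tool_pos: [0.6536, 0.143, 0.2418]
tcp_rot: [0.625, 0.482, 0.486, -0.375]
force: [-0.3, -0.8, -0.5]
opening: 0.333
grip_force: 25.0
scene [394.5, 157.9] 0.64 [0.558 0.265 0.125]
scene [364.5, 196.9] 0.59 [0.644 0.106 0.125]
scene [378.5, 167.9] 0.92
foot now [0.645 0.109 0.126]
6 rows: shift cm [-1.64, 0.05, 0.42] turn [0.0002, -0.0001, 0.0]
```

View pics/p4.png

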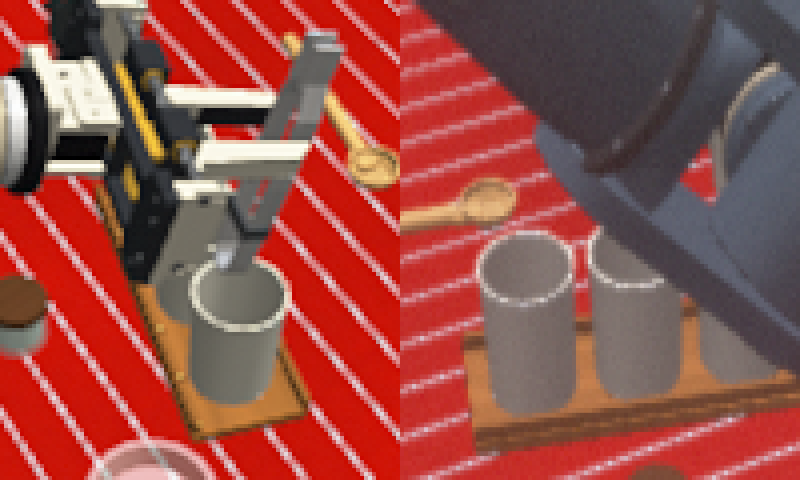

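The foot of the tongs, at (230,262) in the left crop, hangs over the opening of cup c. The network's foot position agrees with the prediction to 3 mm, so I lower it.

```bash
python3 -m creep '[[255,[-1.64,0.05,0.42],[0,0,0]],[255,[-1.64,0.05,0.42],[0,0,0]],[255,[-1.64,0.05,0.42],[0,0,0]],[255,[-1.64,0.05,0.42],[0,0,0]],[255,[-1.64,0.05,0.42],[0,0,0]],[255,[-1.64,0.05,0.42],[0,0,0]],[255,[-0.1,0,0.02],[0,0,0]],[255,[-0.1,0,0.02],[0,0,0]],[255,[0,0,0],[0,0,0]],[255,[0,0,0],[0,0,0]]]'
python3 - <<'E'
from h import *
s=log();print(s['force'],s['wrist_torque']);rt=R.from_quat(s['tcp_rot']);print('foot now',np.array(s['tool_pos'])-rt.apply([.121,0,.005]))
get_image('scene');print([(l['xy'],l['conf'],onz(ray('scene',l['xy']),.05)) for l in spotter.landmark_of('tongs','scene')[:1]])
E
```

```text
clock: 10.02
tool_pos: [0.6567, 0.1425, 0.139]
tcp_rot: [0.625, 0.483, 0.486, -0.375]
force: [-0.4, -0.3, -0.6]
opening: 0.334
grip_force: 25.0
[-0.359 -0.328 -0.552] [-0.573  0.217  0.053]
foot now [0.648 0.109 0.023]
[([377.0, 191.3], 0.66, array([0.591, 0.191, 0.05 ]))]
```

```bash
python3 -m creep '[[90,[0,0,0],[0,0,0]],[90,[0,0,0],[0,0,0]],[90,[0,0,0],[0,0,0]],[90,[0,0,0],[0,0,0]],[90,[0,0,0],[0,0,0]],[90,[0,0,0],[0,0,0]],[90,[0,0,-1],[0,0,0]],[90,[0,0,-3],[0,0,0]],[90,[0,0,-4],[0,0,0]],[90,[0,0,-4],[0,0,0]]]'
python3 - <<'E'
from h import *
s=log();print(s['force'],s['joint_pos'])
get_image('scene');I=get_image('side')
for n in ('tongs_foot','tongs'):
  for c in('scene','side'): print(n,c,[(np.round(l['xy']).tolist(),round(l['conf'],2)) for l in spotter.landmark_of(n,c)[:2]])
rot=ori(-.17,np.pi/2)
s2=dict(s);s2['tool_pos']=np.array(s['tool_pos'])+[-.02,-.01,.16];print(s2['tool_pos'])
rt=R.from_quat(s['tcp_rot']);print('lift shift',rt.inv().apply([-.02,-.01,.16])*100)
p=[.47,.348,.22];path(p,rot,s2);plan(p,rot,s2)
E
```

```text
clock: 10.95
tool_pos: [0.6258, 0.0288, 0.1678]
tcp_rot: [0.625, 0.483, 0.485, -0.376]
force: [0.9, -0.2, 1.0]
opening: 0.651
grip_force: 0.0
[ 0.884 -0.176  1.019] [-0.47   0.804  1.636  1.247  1.516 -0.886]
tongs_foot scene [([360.0, 224.0], 0.7)]
tongs_foot side []
tongs scene [([377.0, 196.0], 0.78)]
tongs side [([337.0, 131.0], 0.68)]
[0.606 0.019 0.328]
lift shift [15.14  -1.696 -5.376]
[0.606 0.019 0.328] foot [ 0.597 -0.015  0.212]
[0.558 0.07  0.311] foot [0.515 0.026 0.207]
[0.519 0.129 0.297] foot [0.444 0.086 0.212]
[0.492 0.194 0.281] foot [0.392 0.16  0.222]
[0.476 0.261 0.26 ] foot [0.36  0.246 0.229]
[0.47  0.327 0.231] foot [0.35  0.338 0.228]
16 rows: shift cm [-0.29, -2.04, 1.24] turn [-0.0606, -0.0659, 0.078]
```

```bash
python3 -m creep '[[0,[3.78,-0.42,-1.34],[0,0,0]],[0,[3.78,-0.42,-1.34],[0,0,0]],[0,[3.78,-0.42,-1.34],[0,0,0]],[0,[3.78,-0.42,-1.34],[0,0,0]],[0,[-0.29,-2.04,1.24],[-0.0606,-0.066,0.078]],[0,[-0.29,-2.04,1.24],[-0.0606,-0.066,0.078]],[0,[-0.29,-2.04,1.24],[-0.0606,-0.066,0.078]],[0,[-0.29,-2.04,1.24],[-0.0606,-0.066,0.078]],[0,[-0.29,-2.04,1.24],[-0.0606,-0.066,0.078]],[0,[-0.29,-2.04,1.24],[-0.0606,-0.066,0.078]]]' && 
python3 -m creep '[[0,[-0.29,-2.04,1.24],[-0.0606,-0.066,0.078]],[0,[-0.29,-2.04,1.24],[-0.0606,-0.066,0.078]],[0,[-0.29,-2.04,1.24],[-0.0606,-0.066,0.078]],[0,[-0.29,-2.04,1.24],[-0.0606,-0.066,0.078]],[0,[-0.29,-2.04,1.24],[-0.0606,-0.066,0.078]],[0,[-0.29,-2.04,1.24],[-0.0606,-0.066,0.078]],[0,[-0.29,-2.04,1.24],[-0.0606,-0.066,0.078]],[0,[-0.29,-2.04,1.24],[-0.0606,-0.066,0.078]],[0,[-0.29,-2.04,1.24],[-0.0606,-0.066,0.078]],[0,[-0.29,-2.04,1.24],[-0.0606,-0.066,0.078]]]'
python3 - <<'E'
from h import *
s=log();print(s['joint_pos'])
I=get_image('wrist')
f=[];
for n in('spoon_foot','spoon'):
    for l in spotter.landmark_of(n,'wrist')[:2]: print(n,l['xy'],l['conf'],onz(ray('wrist',l['xy'],s),.007))
for l in spotter.regions_of('spoon','wrist')[:1]:
    m=l['pixels'];ys,xs=np.nonzero(m);print(m.sum(),l['conf'],xs.min(),xs.max(),ys.min(),ys.max())
    for y in range(ys.min(),ys.max()+1,12):
        x=np.nonzero(m[y])[0]
        if len(x): print(y,x.min(),x.max(),onz(ray('wrist',(x.mean(),y),s),.007)[:2])
J=get_image('scene')
cv2.imwrite('pics/p5.png',np.hstack([cv2.resize(I[...,::-1],(480,300)),cv2.resize(J[110:250,320:420,::-1],(300,300),interpolation=3)]))
E
```

```text
clock: 12.08
tool_pos: [0.5191, 0.1319, 0.2958]
tcp_rot: [0.858, 0.294, 0.333, -0.257]
force: [1.0, 0.5, -0.3]
opening: 1.0
grip_force: 0.0
clock: 12.92
tool_pos: [0.469, 0.2921, 0.2444]
tcp_rot: [0.993, 0.028, 0.081, -0.078]
force: [1.1, -0.9, 0.8]
opening: 1.005
grip_force: 0.0
[0.433 0.225 1.773 0.099 0.935 1.896]
spoon_foot [288.9, 267.5] 0.82 [0.364 0.365 0.007]
spoon [306.3, 201.6] 0.79 [0.46  0.346 0.007]
1904 0.79 284 333 132 269
132 313 321 [0.555 0.338]
144 301 332 [0.539 0.337]
156 303 330 [0.523 0.336]
168 308 319 [0.507 0.339]
180 305 314 [0.49  0.344]
192 302 311 [0.473 0.347]
204 299 309 [0.456 0.349]
216 296 305 [0.439 0.353]
228 294 302 [0.422 0.356]
240 290 299 [0.405 0.36 ]
252 287 296 [0.387 0.363]
264 284 292 [0.369 0.367]
```

View pics/p5.png

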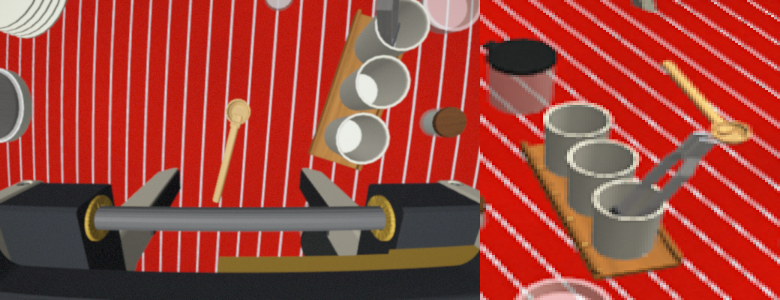

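Wrist view (left): the spoon runs from its foot at (289,268) to the bowl at (316,146) in full pixels, clear of the holder. Scene crop (right): the tongs stand in cup c with paddles up, leaning toward +y.

Run:
```python
from h import *
s=ctrl.sense();print(s['tool_pos'])
for n,p in(('a',(480,184.5)),('b',(509,109))): print(n,onz(ray('wrist',p,s),.102))
rot=ori(-.188,np.pi/2);plan([.482,.345,.06],rot,s)
```

```text
[0.469 0.291 0.244]
a [0.505 0.157 0.102]
b [0.579 0.138 0.102]
6 rows: shift cm [-0.11, -0.61, 3.15] turn [-0.0291, -0.0245, 0.0415]
```

```bash
python3 -m creep '[[0,[-0.11,-0.61,3.15],[-0.029,-0.0245,0.0415]],[0,[-0.11,-0.61,3.15],[-0.029,-0.0245,0.0415]],[0,[-0.11,-0.61,3.15],[-0.029,-0.0245,0.0415]],[0,[-0.11,-0.61,3.15],[-0.029,-0.0245,0.0415]],[0,[-0.11,-0.61,3.15],[-0.029,-0.0245,0.0415]],[0,[-0.11,-0.61,3.15],[-0.029,-0.0245,0.0415]],[0,[0,0,0],[0,0,0]],[0,[0,0,0],[0,0,0]],[0,[0,0,0],[0,0,0]],[0,[0,0,0],[0,0,0]]]'
python3 - <<'E'
from h import *
s=log();get_image('wrist')
for n in('spoon_foot','spoon'):
    for l in spotter.landmark_of(n,'wrist')[:1]: print(n,l['xy'],l['conf'],onz(ray('wrist',l['xy'],s),.007))
rot=ori(-.188,np.pi/2);plan([.482,.345,.004],rot,s,n=3)
E
```

```text
clock: 14.0
tool_pos: [0.4841, 0.3446, 0.0629]
tcp_rot: [0.995, -0.095, 0.002, -0.002]
force: [-0.1, 0.0, 0.6]
opening: 1.002
grip_force: 0.0
spoon_foot [321.0, 344.3] 0.85 [0.364 0.367 0.007]
spoon [321.6, 238.2] 0.78 [0.461 0.347 0.007]
3 rows: shift cm [-0.08, 0.0, 1.96] turn [-0.0013, -0.0011, -0.001]
```

```bash
python3 -m creep '[[120,[-0.05,0,1.96],[0,0,0]],[120,[-0.05,0,1.96],[0,0,0]],[120,[-0.05,0,1.3],[0,0,0]],[255,[0,0,0.6],[0,0,0]],[255,[0,0,0],[0,0,0]],[255,[0,0,0],[0,0,0]],[255,[0,0,0],[0,0,0]],[255,[0,0,0],[0,0,0]],[255,[0,0,0],[0,0,0]],[255,[0,0,0],[0,0,0]]]' 25 && python3 -m creep '[[255,[0,0,0],[0,0,0]],[255,[0,0,0],[0,0,0]],[255,[0,0,0],[0,0,0]],[255,[0,0,0],[0,0,0]],[255,[0,0,0],[0,0,0]],[255,[0,0,0],[0,0,0]],[255,[0,0,-3],[0,0,0]],[255,[0,0,-4],[0,0,0]],[255,[0,0,-4],[0,0,0]],[255,[0,0,-4],[0,0,0]]]'
python3 - <<'E'
from h import *
s=log();print(s['joint_pos'])
gx=.120;gz=.003
rot=ori(1.32,.25);b=(.5785,.138)
p=tcp_for_foot(cupfoot(b,1.32,.25,.14),rot,gx,gz)
s2=dict(s);s2['tool_pos']=np.array(s['tool_pos'])+[0,0,.04]
path(p,rot,s2,gx,gz);plan(p,rot,s2)
E
```

```text
clock: 14.98
tool_pos: [0.482, 0.3452, 0.0026]
tcp_rot: [0.995, -0.096, 0.001, -0.001]
force: [0.3, -0.1, 0.6]
opening: 0.333
grip_force: 0.0
clock: 15.82
tool_pos: [0.4813, 0.3447, 0.1536]
tcp_rot: [0.995, -0.096, -0.0, -0.0]
force: [1.5, 0.1, -1.8]
opening: 0.141
grip_force: 25.0
[0.543 0.497 1.601 0.    1.043 2.305]
[0.481 0.345 0.194] foot [0.363 0.368 0.197]
[0.487 0.305 0.209] foot [0.369 0.301 0.186]
[0.499 0.266 0.22 ] foot [0.393 0.24  0.17 ]
[0.518 0.229 0.23 ] foot [0.435 0.19  0.153]
[0.543 0.195 0.24 ] foot [0.49  0.153 0.141]
[0.573 0.167 0.251] foot [0.554 0.131 0.138]
16 rows: shift cm [0.37, 1.26, -0.56] turn [0.0616, 0.0654, -0.0793]
```

```bash
python3 -m creep '[[255,[0,0,-2],[0,0,0]],[255,[0,0,-2],[0,0,0]],[255,[0.3,1.01,-0.45],[0.0493,0.0523,-0.0634]],[255,[0.3,1.01,-0.45],[0.0493,0.0523,-0.0634]],[255,[0.3,1.01,-0.45],[0.0493,0.0523,-0.0634]],[255,[0.3,1.01,-0.45],[0.0493,0.0523,-0.0634]],[255,[0.3,1.01,-0.45],[0.0493,0.0523,-0.0634]],[255,[0.3,1.01,-0.45],[0.0493,0.0523,-0.0634]],[255,[0.3,1.01,-0.45],[0.0493,0.0523,-0.0634]],[255,[0.3,1.01,-0.45],[0.0493,0.0523,-0.0634]]]' && python3 -m creep '[[255,[0.3,1.01,-0.45],[0.0493,0.0523,-0.0634]],[255,[0.3,1.01,-0.45],[0.0493,0.0523,-0.0634]],[255,[0.3,1.01,-0.45],[0.0493,0.0523,-0.0634]],[255,[0.3,1.01,-0.45],[0.0493,0.0523,-0.0634]],[255,[0.3,1.01,-0.45],[0.0493,0.0523,-0.0634]],[255,[0.3,1.01,-0.45],[0.0493,0.0523,-0.0634]],[255,[0.3,1.01,-0.45],[0.0493,0.0523,-0.0634]],[255,[0.3,1.01,-0.45],[0.0493,0.0523,-0.0634]],[255,[0.3,1.01,-0.45],[0.0493,0.0523,-0.0634]],[255,[0.3,1.01,-0.45],[0.0493,0.0523,-0.0634]]]'
python3 - <<'E'
from h import *
s=log();print(s['joint_pos'],s['force'])
rot=ori(1.32,.25);b=(.5785,.138)
plan(tcp_for_foot(cupfoot(b,1.32,.25,.13),rot,.12,.003),rot,s)
E
```

```text
clock: 16.65
tool_pos: [0.4995, 0.2659, 0.2188]
tcp_rot: [0.954, 0.143, 0.208, -0.164]
force: [0.7, 0.4, -0.3]
opening: 0.143
grip_force: 25.0
clock: 17.48
tool_pos: [0.5499, 0.19, 0.2374]
tcp_rot: [0.764, 0.386, 0.402, -0.324]
force: [0.1, 0.3, -0.2]
opening: 0.141
grip_force: 25.0
[-0.178  0.371  2.014  1.382  1.062 -0.492] [ 0.123  0.291 -0.191]
4 rows: shift cm [0.17, 1.06, -0.46] turn [0.0467, 0.0541, -0.0682]
```

```bash
python3 -m creep '[[255,[0.17,1.06,-0.46],[0.0467,0.0541,-0.0682]],[255,[0.17,1.06,-0.46],[0.0467,0.0541,-0.0682]],[255,[0.17,1.06,-0.46],[0.0467,0.0541,-0.0682]],[255,[0.17,1.06,-0.46],[0.0467,0.0541,-0.0682]],[255,[0,0,0],[0,0,0]],[255,[0,0,0],[0,0,0]],[255,[0,0,0],[0,0,0]],[255,[0,0,0],[0,0,0]],[255,[0,0,0],[0,0,0]],[255,[0,0,0],[0,0,0]]]'
python3 - <<'E'
from h import *
s=log();I=get_image('scene');J=get_image('side')
rt=R.from_quat(s['tcp_rot']);print('foot now',np.array(s['tool_pos'])-rt.apply([.12,0,.003]))
for n in('spoon_foot','cup_b'):
  for c in('scene','side'):
    for l in spotter.landmark_of(n,c)[:3]: print(n,c,np.round(l['xy']),l['conf'],onz(ray(c,l['xy']),.13 if n[0]=='s' else .018))
rot=ori(1.32,.25);plan(tcp_for_foot(cupfoot((.5785,.138),1.32,.25,.023),rot,.12,.003),rot,s,n=6)
cv2.imwrite('pics/p6.png',np.hstack([cv2.resize(I[110:230,320:420,::-1],(400,480),interpolation=3),cv2.resize(J[90:190,250:350,::-1],(400,480),interpolation=3)]))
E
```

```text
clock: 18.32
tool_pos: [0.5835, 0.1605, 0.2455]
tcp_rot: [0.626, 0.484, 0.483, -0.376]
force: [-1.2, 0.3, -1.3]
opening: 0.14
grip_force: 25.0
foot now [0.575 0.129 0.13 ]
spoon_foot scene [358. 178.] 0.58 [0.578 0.125 0.13 ]
cup_b scene [350. 186.] 0.7 [0.51  0.15  0.018]
cup_b scene [364. 222.] 0.68 [0.649 0.112 0.018]
cup_b scene [358. 201.] 0.56 [0.575 0.138 0.018]
cup_b side [305. 167.] 0.84 [0.565 0.133 0.018]
cup_b side [280. 167.] 0.72 [0.499 0.16  0.018]
cup_b side [336. 163.] 0.64 [0.653 0.113 0.018]
6 rows: shift cm [-1.73, 0.02, 0.43] turn [0.0002, 0.0006, -0.0006]
```

View pics/p6.png

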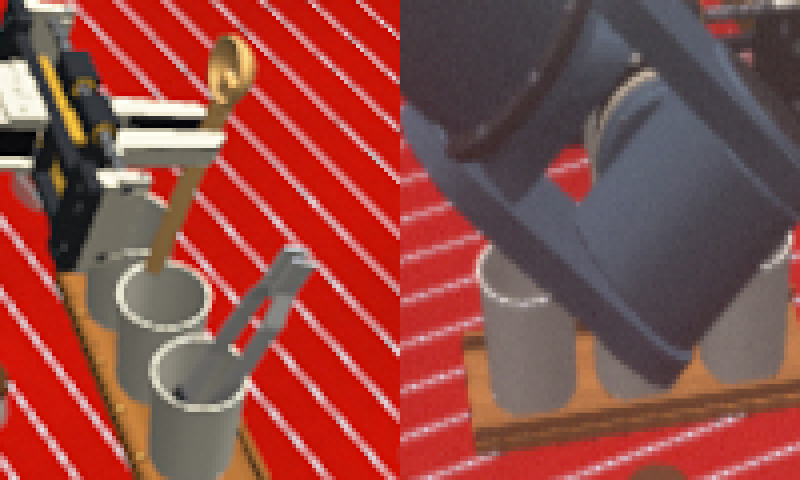

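The spoon's foot, at (155,268) in the left crop, is over the opening of cup b. The tongs in c lean clear of it. I lower and release.

```bash
python3 -m creep '[[255,[-1.73,0.02,0.43],[0,0,0]],[255,[-1.73,0.02,0.43],[0,0,0]],[255,[-1.73,0.02,0.43],[0,0,0]],[255,[-1.73,0.02,0.43],[0,0,0]],[255,[-1.73,0.02,0.43],[0,0,0]],[255,[-1.73,0.02,0.43],[0,0,0]],[255,[-0.1,0,0.02],[0,0,0]],[255,[0,0,0],[0,0,0]],[255,[0,0,0],[0,0,0]],[255,[0,0,0],[0,0,0]]]' && python3 -m creep '[[140,[0,0,0],[0,0,0]],[140,[0,0,0],[0,0,0]],[140,[0,0,0],[0,0,0]],[140,[0,0,0],[0,0,0]],[140,[0,0,0],[0,0,0]],[140,[0,0,0],[0,0,0]],[140,[0,0,-1],[0,0,0]],[140,[0,0,-3],[0,0,0]],[140,[0,0,-4],[0,0,0]],[140,[0,0,-4],[0,0,0]]]'
python3 - <<'E'
from h import *
s=log();print(s['joint_pos'])
get_image('scene');get_image('side')
for n in('spoon','spoon_foot'):
  for c in('scene','side'): print(n,c,[(np.round(l['xy']).tolist(),round(l['conf'],2)) for l in spotter.landmark_of(n,c)[:2]])
rt=R.from_quat(s['tcp_rot']);lift=np.array([-.03,-.06,.14]);print('lift shift',rt.inv().apply(lift)*100)
s2=dict(s);s2['tool_pos']=np.array(s['tool_pos'])+lift
rot=ori(-.36,np.pi/2);p=[.49,-.373,.20];path(p,rot,s2);plan(p,rot,s2)
E
```

```text
clock: 19.45
tool_pos: [0.5845, 0.1587, 0.1378]
tcp_rot: [0.626, 0.484, 0.483, -0.376]
force: [-0.4, -1.1, -0.2]
opening: 0.146
grip_force: 25.0
clock: 20.28
tool_pos: [0.5543, 0.045, 0.1675]
tcp_rot: [0.626, 0.484, 0.483, -0.377]
force: [-0.0, 0.1, -0.1]
opening: 0.451
grip_force: 0.0
[-0.503  0.723  1.831  1.222  1.496 -0.998]
spoon scene []
spoon side [([308.0, 135.0], 0.7)]
spoon_foot scene [([355.0, 205.0], 0.54)]
spoon_foot side []
lift shift [11.903 -1.475 -9.856]
[ 0.524 -0.015  0.307] foot [ 0.515 -0.049  0.192]
[ 0.573 -0.07   0.272] foot [ 0.526 -0.111  0.167]
[ 0.595 -0.14   0.235] foot [ 0.516 -0.176  0.151]
[ 0.59  -0.216  0.206] foot [ 0.486 -0.237  0.148]
[ 0.56  -0.291  0.191] foot [ 0.443 -0.287  0.161]
[ 0.51  -0.355  0.194] foot [ 0.393 -0.323  0.191]
17 rows: shift cm [-1.29, 2.1, -0.76] turn [-0.0642, -0.0572, 0.0826]
```

```bash
python3 -m creep '[[0,[2.98,-0.37,-2.46],[0,0,0]],[0,[2.98,-0.37,-2.46],[0,0,0]],[0,[2.98,-0.37,-2.46],[0,0,0]],[0,[2.98,-0.37,-2.46],[0,0,0]],[0,[-1.29,2.1,-0.76],[-0.0642,-0.0572,0.0826]],[0,[-1.29,2.1,-0.76],[-0.0642,-0.0572,0.0826]],[0,[-1.29,2.1,-0.76],[-0.0642,-0.0572,0.0826]],[0,[-1.29,2.1,-0.76],[-0.0642,-0.0572,0.0826]],[0,[-1.29,2.1,-0.76],[-0.0642,-0.0572,0.0826]],[0,[-1.29,2.1,-0.76],[-0.0642,-0.0572,0.0826]]]' && python3 -m creep '[[0,[-1.29,2.1,-0.76],[-0.0642,-0.0572,0.0826]],[0,[-1.29,2.1,-0.76],[-0.0642,-0.0572,0.0826]],[0,[-1.29,2.1,-0.76],[-0.0642,-0.0572,0.0826]],[0,[-1.29,2.1,-0.76],[-0.0642,-0.0572,0.0826]],[0,[-1.29,2.1,-0.76],[-0.0642,-0.0572,0.0826]],[0,[-1.29,2.1,-0.76],[-0.0642,-0.0572,0.0826]],[0,[-1.29,2.1,-0.76],[-0.0642,-0.0572,0.0826]],[0,[-1.29,2.1,-0.76],[-0.0642,-0.0572,0.0826]],[0,[-1.29,2.1,-0.76],[-0.0642,-0.0572,0.0826]],[0,[-1.29,2.1,-0.76],[-0.0642,-0.0572,0.0826]]]'
python3 - <<'E'
from h import *
s=log();I=get_image('wrist');J=get_image('scene')
for n in('turner_foot','turner'):
    for l in spotter.landmark_of(n,'wrist')[:2]: print(n,l['xy'],l['conf'],onz(ray('wrist',l['xy'],s),.006))
for l in spotter.regions_of('turner','wrist')[:1]:
    m=l['pixels'];ys,xs=np.nonzero(m);print(m.sum(),l['conf'],xs.min(),xs.max(),ys.min(),ys.max())
    for y in range(ys.min(),ys.max()+1,18):
        x=np.nonzero(m[y])[0]
        if len(x): print(y,x.min(),x.max(),onz(ray('wrist',(x.mean(),y),s),.006)[:2])
cv2.imwrite('pics/p7.png',np.hstack([cv2.resize(I[...,::-1],(480,300)),cv2.resize(J[110:250,320:420,::-1],(300,300),interpolation=3)]))
E
```

```text
clock: 21.42
tool_pos: [0.5956, -0.1294, 0.2381]
tcp_rot: [0.857, 0.272, 0.346, -0.27]
force: [-0.5, 0.1, -0.7]
opening: 0.996
grip_force: 0.0
clock: 22.25
tool_pos: [0.5095, -0.3542, 0.1932]
tcp_rot: [0.989, -0.14, 0.032, -0.025]
force: [0.3, 0.2, -0.3]
opening: 0.999
grip_force: 0.0
turner_foot [336.4, 279.8] 0.55 [ 0.391 -0.331  0.006]
turner [346.5, 202.0] 0.91 [ 0.484 -0.369  0.006]
3364 0.94 329 374 119 275
119 334 335 [ 0.581 -0.381]
137 331 373 [ 0.556 -0.395]
155 330 371 [ 0.537 -0.388]
173 345 353 [ 0.517 -0.381]
191 342 353 [ 0.497 -0.373]
209 339 352 [ 0.476 -0.365]
227 338 350 [ 0.455 -0.358]
245 336 348 [ 0.434 -0.35 ]
263 334 347 [ 0.411 -0.342]
```

View pics/p7.png

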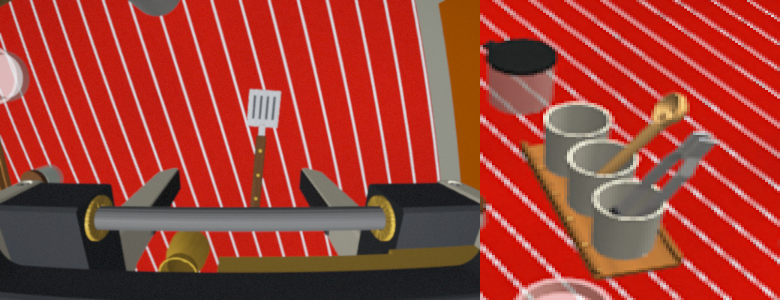

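The wrist view shows the turner from its foot at (336,278) to the blade at (352,143). The scene crop shows the spoon in b and the tongs in c, both working end up, with the holder unmoved.

```bash
python3 -c "
from h import *
s=ctrl.sense();plan([.501,-.3735,.055],ori(-.353,np.pi/2),s)"
```

```text
4 rows: shift cm [-0.2, 0.7, 3.42] turn [-0.0169, -0.0148, 0.0194]
```

```bash
python3 -m creep '[[0,[-0.2,0.7,3.42],[-0.0169,-0.0148,0.0194]],[0,[-0.2,0.7,3.42],[-0.0169,-0.0148,0.0194]],[0,[-0.2,0.7,3.42],[-0.0169,-0.0148,0.0194]],[0,[-0.2,0.7,3.42],[-0.0169,-0.0148,0.0194]],[0,[0,0,0],[0,0,0]],[110,[0,0,0],[0,0,0]],[110,[0,0,0],[0,0,0]],[110,[0,0,0],[0,0,0]],[110,[0,0,0],[0,0,0]],[110,[0,0,0],[0,0,0]]]'
python3 - <<'E'
from h import *
s=log();get_image('wrist')
for n in('turner_foot','turner'):
    for l in spotter.landmark_of(n,'wrist')[:1]: print(n,l['xy'],l['conf'],onz(ray('wrist',l['xy'],s),.006))
plan([.501,-.3735,.003],ori(-.353,np.pi/2),s,n=3)
E
```

```text
clock: 23.33
tool_pos: [0.5008, -0.3757, 0.0574]
tcp_rot: [0.984, -0.177, 0.001, 0.002]
force: [0.1, -0.2, 0.4]
opening: 0.688
grip_force: 0.0
turner_foot [319.3, 345.7] 0.95 [ 0.388 -0.334  0.006]
turner [321.7, 230.8] 0.69 [ 0.486 -0.372  0.006]
3 rows: shift cm [-0.02, -0.08, 1.81] turn [0.0012, -0.0006, -0.0012]
```

```bash
python3 -m creep '[[140,[-0.02,-0.05,1.9],[0,0,0]],[140,[-0.02,-0.05,1.8],[0,0,0]],[140,[0,0,1.2],[0,0,0]],[255,[0,0,0.55],[0,0,0]],[255,[0,0,0],[0,0,0]],[255,[0,0,0],[0,0,0]],[255,[0,0,0],[0,0,0]],[255,[0,0,0],[0,0,0]],[255,[0,0,0],[0,0,0]],[255,[0,0,0],[0,0,0]]]' 25 && python3 -m creep '[[255,[0,0,0],[0,0,0]],[255,[0,0,0],[0,0,0]],[255,[0,0,0],[0,0,0]],[255,[0,0,0],[0,0,0]],[255,[0,0,0],[0,0,0]],[255,[0,0,-3],[0,0,0]],[255,[0,0,-4],[0,0,0]],[255,[0,0,-4],[0,0,0]],[255,[0,0,-4],[0,0,0]],[255,[0,0,-3],[0,0,0]]]'
python3 - <<'E'
from h import *
s=log();print(s['joint_pos'])
rot=ori(1.32,.25);a=(.505,.156);gx,gz=.117,.003
p=tcp_for_foot(cupfoot(a,1.32,.25,.14)+[-.0,-.03,.02],rot,gx,gz)
path(p,rot,s,gx,gz);plan(p,rot,s,n=18)
E
```

```text
clock: 24.32
tool_pos: [0.5002, -0.3746, 0.0016]
tcp_rot: [0.984, -0.178, -0.0, 0.002]
force: [0.1, -0.7, 1.8]
opening: 0.17
grip_force: 25.0
clock: 25.15
tool_pos: [0.5005, -0.374, 0.1843]
tcp_rot: [0.984, -0.178, 0.0, 0.002]
force: [-0.5, -0.3, 0.0]
opening: 0.169
grip_force: 25.0
[-0.715  0.519  1.483 -0.003  1.137  1.214]
[ 0.501 -0.374  0.184] foot [ 0.391 -0.333  0.187]
[ 0.567 -0.285  0.161] foot [ 0.452 -0.273  0.14 ]
[ 0.61  -0.181  0.164] foot [ 0.504 -0.194  0.116]
[ 0.621 -0.071  0.188] foot [ 0.536 -0.101  0.113]
[0.596 0.034 0.224] foot [ 0.542 -0.004  0.127]
[0.537 0.122 0.261] foot [0.517 0.088 0.151]
18 rows: shift cm [1.17, -3.01, 0.96] turn [0.0607, 0.0546, -0.0778]
```

```bash
python3 -m creep '[[255,[1.17,-3.01,0.96],[0.0607,0.0546,-0.0778]],[255,[1.17,-3.01,0.96],[0.0607,0.0546,-0.0778]],[255,[1.17,-3.01,0.96],[0.0607,0.0546,-0.0778]],[255,[1.17,-3.01,0.96],[0.0607,0.0546,-0.0778]],[255,[1.17,-3.01,0.96],[0.0607,0.0546,-0.0778]],[255,[1.17,-3.01,0.96],[0.0607,0.0546,-0.0778]],[255,[1.17,-3.01,0.96],[0.0607,0.0546,-0.0778]],[255,[1.17,-3.01,0.96],[0.0607,0.0546,-0.0778]],[255,[1.17,-3.01,0.96],[0.0607,0.0546,-0.0778]],[255,[1.17,-3.01,0.96],[0.0607,0.0546,-0.0778]]]' && python3 -c "
from h import *
s=log();rot=ori(1.32,.25)
p=tcp_for_foot(cupfoot((.505,.156),1.32,.25,.14)+[-.0,-.03,.02],rot,.117,.003)
path(p,rot,s,.117,.003);plan(p,rot,s,n=9)"
```

```text
clock: 25.98
tool_pos: [0.6215, -0.073, 0.1837]
tcp_rot: [0.897, 0.214, 0.306, -0.237]
force: [-0.1, 0.6, -1.0]
opening: 0.17
grip_force: 25.0
[ 0.621 -0.073  0.184] foot [ 0.536 -0.103  0.11 ]
[ 0.616 -0.025  0.199] foot [ 0.542 -0.06   0.115]
[0.602 0.02  0.216] foot [ 0.543 -0.017  0.123]
[0.582 0.063 0.234] foot [0.538 0.025 0.132]
[0.555 0.102 0.251] foot [0.526 0.065 0.144]
[0.522 0.136 0.268] foot [0.509 0.104 0.156]
9 rows: shift cm [1.07, -2.66, 0.84] turn [0.0537, 0.0482, -0.069]
```

```bash
python3 -m creep '[[255,[1.07,-2.66,0.84],[0.0537,0.0482,-0.069]],[255,[1.07,-2.66,0.84],[0.0537,0.0482,-0.069]],[255,[1.07,-2.66,0.84],[0.0537,0.0482,-0.069]],[255,[1.07,-2.66,0.84],[0.0537,0.0482,-0.069]],[255,[1.07,-2.66,0.84],[0.0537,0.0482,-0.069]],[255,[1.07,-2.66,0.84],[0.0537,0.0482,-0.069]],[255,[1.07,-2.66,0.84],[0.0537,0.0482,-0.069]],[255,[1.07,-2.66,0.84],[0.0537,0.0482,-0.069]],[255,[1.07,-2.66,0.84],[0.0537,0.0482,-0.069]],[255,[0,0,0],[0,0,0]]]' && python3 -c "
from h import *
s=log();rot=ori(1.32,.25)
plan(tcp_for_foot(cupfoot((.505,.156),1.32,.25,.127),rot,.117,.003),rot,s,n=4)"
```

```text
clock: 26.82
tool_pos: [0.5088, 0.1476, 0.2727]
tcp_rot: [0.624, 0.484, 0.484, -0.378]
force: [1.4, -0.3, -1.0]
opening: 0.167
grip_force: 25.0
4 rows: shift cm [-0.63, -0.14, 0.89] turn [-0.0008, -0.0001, -0.0005]
```

```bash
python3 -m creep '[[255,[-0.63,-0.14,0.89],[0,0,0]],[255,[-0.63,-0.14,0.89],[0,0,0]],[255,[-0.63,-0.14,0.89],[0,0,0]],[255,[-0.63,-0.14,0.89],[0,0,0]],[255,[0,0,0],[0,0,0]],[255,[0,0,0],[0,0,0]],[255,[0,0,0],[0,0,0]],[255,[0,0,0],[0,0,0]],[255,[0,0,0],[0,0,0]],[255,[0,0,0],[0,0,0]]]'
python3 - <<'E'
from h import *
s=log();I=get_image('scene')
rt=R.from_quat(s['tcp_rot']);print('foot now',np.array(s['tool_pos'])-rt.apply([.117,0,.003]))
for n in('turner_foot','cup_b'):
    for l in spotter.landmark_of(n,'scene')[:3]: print(n,np.round(l['xy']),l['conf'],onz(ray('scene',l['xy']),.127 if n[0]=='t' else .018))
rot=ori(1.32,.25);plan(tcp_for_foot(cupfoot((.505,.156),1.32,.25,.022),rot,.117,.003),rot,s,n=6)
cv2.imwrite('pics/p8.png',cv2.resize(I[110:230,310:410,::-1],(500,600),interpolation=3))
E
```

```text
clock: 27.65
tool_pos: [0.5132, 0.174, 0.2399]
tcp_rot: [0.626, 0.483, 0.484, -0.375]
force: [0.5, 0.4, -1.3]
opening: 0.172
grip_force: 25.0
foot now [0.505 0.143 0.127]
turner_foot [351. 160.] 0.58 [0.503 0.148 0.127]
cup_b [350. 186.] 0.94 [0.509 0.147 0.018]
cup_b [365. 221.] 0.86 [0.648 0.115 0.018]
cup_b [358. 199.] 0.6 [0.566 0.142 0.018]
6 rows: shift cm [-1.69, -0.06, 0.46] turn [0.0005, 0.0004, -0.0005]
```

View pics/p8.png

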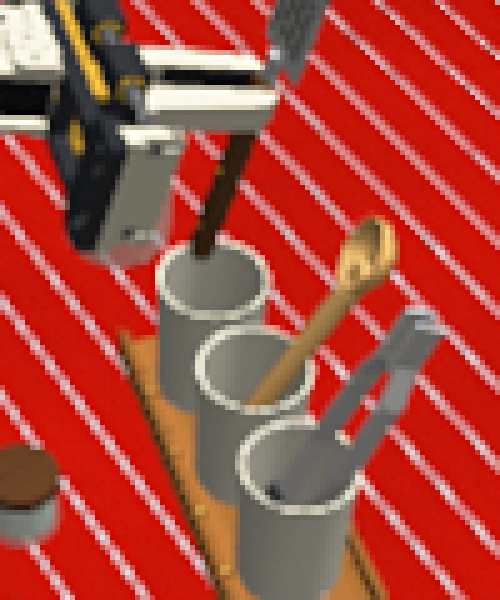

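The turner's foot, at (203,252), is over the opening of cup a. The spoon and tongs lean parallel and clear. I lower and release.

```bash
python3 -m creep '[[255,[-1.69,-0.06,0.46],[0,0,0]],[255,[-1.69,-0.06,0.46],[0,0,0]],[255,[-1.69,-0.06,0.46],[0,0,0]],[255,[-1.69,-0.06,0.46],[0,0,0]],[255,[-1.69,-0.06,0.46],[0,0,0]],[255,[-1.69,-0.06,0.46],[0,0,0]],[255,[-0.1,0,0.02],[0,0,0]],[255,[0,0,0],[0,0,0]],[255,[0,0,0],[0,0,0]],[255,[0,0,0],[0,0,0]]]' && python3 -m creep '[[140,[0,0,0],[0,0,0]],[140,[0,0,0],[0,0,0]],[140,[0,0,0],[0,0,0]],[140,[0,0,0],[0,0,0]],[140,[0,0,0],[0,0,0]],[140,[0,0,0],[0,0,0]],[140,[0,0,-1],[0,0,0]],[140,[0,0,-3],[0,0,0]],[140,[0,0,-4],[0,0,0]],[140,[0,0,-4],[0,0,0]]]' && python3 -m creep '[[140,[2,0,-3],[0,0,0]],[140,[2,0,-3],[0,0,0]],[140,[2,0,-3],[0,0,0]],[140,[2,0,-2],[0,0,0]],[140,[0,0,0],[0,0,0]],[140,[0,0,0],[0,0,0]],[140,[0,0,0],[0,0,0]],[140,[0,0,0],[0,0,0]],[140,[0,0,0],[0,0,0]],[140,[0,0,0],[0,0,0]]]'
python3 - <<'E'
from h import *
s=ctrl.sense();I=get_image('scene')
for n in('tongs','spoon','turner','cup_a','salt_pot','holder'): print(n,[(np.round(l['xy']).tolist(),round(l['conf'],2)) for l in spotter.landmark_of(n,'scene')[:3]])
cv2.imwrite('pics/p9.png',cv2.resize(I[110:270,240:440,::-1],(750,600),interpolation=3))
E
```

```text
clock: 28.63
tool_pos: [0.51, 0.1764, 0.1345]
tcp_rot: [0.625, 0.483, 0.484, -0.375]
force: [0.3, 0.3, -1.2]
opening: 0.167
grip_force: 25.0
clock: 29.47
tool_pos: [0.4793, 0.0627, 0.1638]
tcp_rot: [0.626, 0.483, 0.483, -0.376]
force: [0.7, 0.4, -0.9]
opening: 0.455
grip_force: 0.0
clock: 30.3
tool_pos: [0.4589, -0.0192, 0.2678]
tcp_rot: [0.626, 0.483, 0.483, -0.376]
force: [-1.2, -0.4, 0.8]
opening: 0.454
grip_force: 0.0
tongs [([377.0, 200.0], 0.83)]
spoon [([372.0, 182.0], 0.73)]
turner [([365.0, 164.0], 0.86)]
cup_a [([360.0, 201.0], 0.81), ([366.0, 221.0], 0.71), ([350.0, 188.0], 0.66)]
salt_pot [([313.0, 212.0], 0.61), ([378.0, 198.0], 0.55)]
holder [([360.0, 205.0], 0.64)]
```

View pics/p9.png

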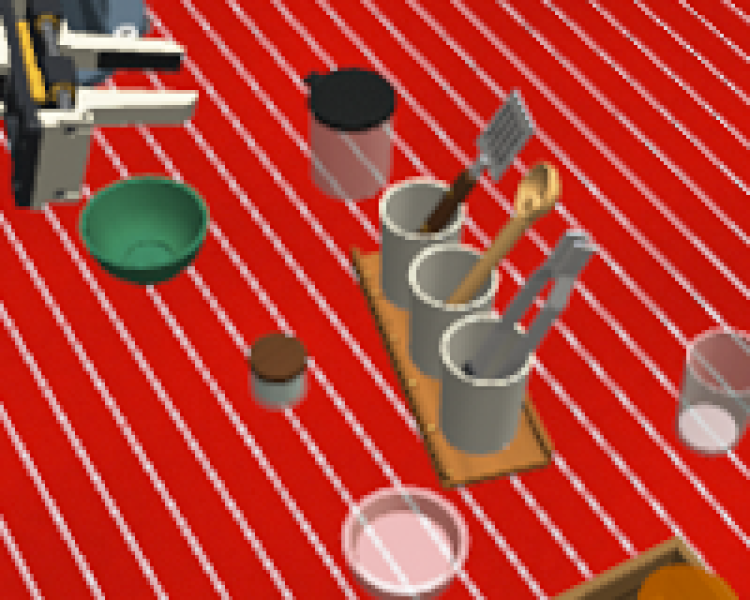

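The turner (505,140), spoon (538,190) and tongs (570,260) each stand in their own cup with working ends up. The holder and bystanders are where they were, and the gripper is clear.

```bash
python3 -c "
from workcell import ctrl
print(ctrl.job_done())"
```

```text
the job is handed in; nothing more can be done
None
```

The tongs, spoon and turner are standing handle-down in cups c, b and a, one to a cup; the last picture shows the holder and everything around it where they were, and the job was handed in at about 30 s.

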